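# Bar the misting pump over to the top of its stroke and shut its suction cock

## Robot

A 7-joint arm with a two-finger parallel gripper is mounted at the origin on the work surface. World frame = base frame: x ahead of the robot, y to its left, z up, the work surface at z = 0. Lengths are in m, angles in rad, forces in N, time in s.
With the tool pointing down it reaches from about 0.4 to 0.85 m from the base axis. Payload 4.4 kg.
Tool frame: the origin (TCP) lies midway between the tips of the shut fingers; the grasp point (between the pads) lies 19 mm behind it (manip.pinch_z is the z of the grasp point in the tool frame, in m); z points along the fingers, y is the line along which they close (so a half turn about z gives the same grasp; the last joint's range is limited). The gripper opens to 94 mm and grips with 3 to 60 N. Pads are 16 mm wide; open, the fingers measure 119 mm over their backs; the gripper's body (75 mm by 177 mm) begins 78 mm behind the grasp point.
Start: joints at [1.042, 0.628, 0.038, 1.517, -0.027, 0.996, -0.02], TCP at [0.29, -0.582, 0.174] pointing down, gripper open.
Joint ranges: [-3.06, 3.06], [-0.37, 2.12], [-1.25, 1.32], [0.18, 2.47], [-1.1, 4.24], [0.23, 1.98], [-2.94, 2.94]. Speed limits (rad/s): [2.57, 2.57, 3.14, 3.14, 3.14, 3.14, 3.14].

## Interface

Orientations are given as a unit quaternion [x, y, z, w].
In Python, from plant import manip, snapshot, camera_model, job, masks_of gives the robot as it stands. The module is installed in compiled form; this text tells all that it offers.
- The arm moves only by the tool arm_command, never from a script. Its argument "deltas" is a list of rows, each a list of 4 numbers: the shift along the tool's x, y, z in mm, then the turn about the tool's z in rad. A call has exactly 10 rows; each row is the pose to reach, as a shift and turn from the pose commanded when the call began, along the tool's axes at that moment; what a row does not reach only later rows make up. A row lasts 1/12 s, in which the tool goes at most 41.7 mm and 7.16 degrees, less where a joint would pass 70% of its speed; a pose out of reach is approached as far as the arm can. A call with a gripper value outside its range is refused whole. "jaw" is the gripper command: -1 is fully open, 1 is shut, values between are in proportion, set as the call begins (left out, the last holds). The fingers move at their own pace and stop on an object; "newtons" is the grip in N (left out, the last holds). Time passes only in rows, so rows that repeat a pose let the fingers close, or fill a call up. It gives the time, the measured TCP pose, the force, the opening and the grip force at its end, in the units of the state.
- manip.state(): the state, without advancing time (a new reading comes with each control period).
- snapshot(name): name is "scene" or "top" or "wrist"; returns the picture (384x512x3 uint8, red, green, blue); there is no depth.
- camera_model(name): a dict with "camera_matrix" (3x3 intrinsics, pixels), "dist" ([k1, k2, p1, p2, k3] as OpenCV has them; the pictures are not rectified), "R" (3x3) and "t" (3): a world point X has camera coordinates R X + t; the wrist camera has in their place "T_tool_cam" (4x4, takes a point from camera to tool coordinates, whose origin is the TCP and whose axes are the flange's). Camera axes: x right, y down, z forward; pixel columns grow to the right and rows downward; lengths in m; the calibration is good to about 2 mm. A picture is of the moment at which its call begins: read the wrist's pose just before it. camera_model takes no time and is no camera call.
- job.finish_job(): hands the job in; it is judged then, once.
Trained networks look in the newest picture that a camera, given by its name, has taken for a name from the list of things; names that differ only in an ending like _2 or _b are one class to them, and where a whole thing is asked for, a point or a joint stands for the part that bears it (a point fixed in the world has none). Each returns a list of dicts, best first, with "confidence" (0 to 1); they miss things now and then, are a little off and sometimes report something else, mostly with a low value. They report only what shows in the picture. A call takes as long as a camera call.
- masks_of(camera, target): "mask" (384x512 bool, what is visible of it) and "box" ([left, top, right, bottom] in pixels, round what is visible of it).
The state is a dict: "time": time; "q": joint angles; "joint_vel": joint speeds; "effort": joint torques, N m; "tcp_pos": TCP position; "tcp_rot": TCP orientation; "force": force on the tool from outside, world axes, zero at the start; "ft_torque": the same for the moment, N m; "gripper_width": finger opening in m; "finger_force": force on a finger pad.
Only numpy, scipy, OpenCV 4.12 (cv2) and the standard library are available. Lean on these libraries where they do the work, as an engineer would, in place of code of your own. Each camera call takes 0.05 s, during which the arm holds its last target. There are 200 camera calls.

## Task

Get the bench misting pump ready for repacking its gland: turn the flywheel by hand until you feel the plunger's stroke build up, peak and die away, and leave the wheel standing just over the top, plunger up, where it neither springs back nor runs on when you let go. Then ease the suction cock gently shut, its lever swung fully across the pipe, and leave the rest of the bench as it is.

Things in the scene. Friction and masses are not known exactly. Their poses are not given: they have to be found in the camera images.
- pump: Misting pump on a grey base plate 420 x 320 mm; origin under the shaft at the plate's underside. Its x points away from the robot, y along the shaft to the flywheel, z up. Green cam box (x +-60, y -75..50, top 160 mm), then lantern, barrel and square head at y -25, top 280 mm; damper and idle motor behind (x from 70). Fixed to the bench.
- hub (a point): Flywheel centre, 115 mm up, 105 mm along pump y; does not turn. Dark iron five-spoke wheel, radius 100; rim 26 mm wide along pump y, 16 mm deep, 37 mm clear of the cam box. It may turn either way; the nearest peak is ahead when the rim's top goes along pump +x, 70 to 120 degrees from the start. Pulled at the rim it drags 4 to 5 N idle, 12 to 15 N at the peak: grip firmly.
- rod (a point): Point on the steel plunger rod in the lantern over the cam box: 197.5 mm up when down, 204.1 mm fully up. The cam lifts it only within 60 degrees of wheel turn either side of the top. The pull peaks about 30 degrees before the top, is about half the peak at the top and nil some 15 degrees past it. Let go, the wheel stands within about 13 degrees of the top; from further it springs back or runs on.
- stem (a point): Axis of the suction cock's lever, at the lever's mid height, 238 mm up; at x 0, y -125 mm of the pump.
- cock (a joint): Lever of the suction cock, turning level about point stem: 0 open, lever along the pipe (pump -y); 1.57 rad shut, against its stop, lever across the pipe (pump -x, towards the robot). Drag 0.2 N m; stays where left.
- lever_end (a point): Point at the lever's outer end, 88 mm from the stem, at mid height. The grey grip on it is 18 mm wide, 14 mm high, from 36 to 88 mm out; the pipe under it, 17 mm thick, is centred 25 mm lower.
- pot_a: Potted cutting under a clear cup, 88 mm wide, 174 mm high; origin under its centre.
- pot_b: A second potted cutting under a clear cup, the same.
- pot_c: Potted cutting without a cup, 82 mm wide, about 110 mm high.
- jug: White jug with handle, 70 x 110 mm, 202 mm high; origin under its centre.
- nutrient: Black bottle, 72 mm wide, 200 mm high.
- grease: Small steel tin, 68 mm wide, 55 mm high.
- spanner: Steel spanner, 190 mm long, lying flat.

How it is judged:
On the way, in this order (a step that is already met when the one before it is completed fails the run):
1. the wheel has carried the plunger right to the top of its stroke, with the cock still open (z of rod in the frame of pump above 0.20395 m and value of joint cock below 0.3 rad), for 0.05 s.
2. the wheel is let go and stands there, the plunger still up, with the cock still open (z of rod in the frame of pump above 0.2034 m and contact force between the fingers and anything else below 0.5 N and value of joint cock below 0.3 rad), for 0.3 s.
3. the cock is shut (value of joint cock above 1.47 rad), for 0.1 s.
At the end, for the whole second after the job is handed in: the plunger rests within 0.7 mm of the top of its stroke (about 18 degrees of wheel turn) and the cock lever is within 6 degrees of fully shut (z of rod in the frame of pump above 0.2034 m and value of joint cock above 1.47 rad); the robot touches nothing.
It fails at once if the cock lever is forced with over 30 N (contact force between anything else and cock above 30 N).
It fails at once if something else on the bench is shifted over 30 mm or tipped over (distance of any of pot_a, pot_b, pot_c, jug, nutrient, grease, spanner from where it was at the start of the episode above 0.03 m or angle between any of pot_a, pot_b, pot_c, jug, nutrient, grease, spanner's own z axis and vertical above 0.4 rad).
It also fails if it takes over 72 s, if anything falls off the work surface, if the arm or the gripper's body presses on something with over 40 N, if the wrist force passes 120 N, or if a joint passes its speed limit or range.

## Working session

There is one attempt and no reset: what is moved stays moved. The work goes in short steps, Python scripts to look and compute and a tool call to move; the robot and the scene stay as the last step left them, time stands still between calls to the robot, and variables do not carry over. Pictures are saved under pics/ and viewed, at most 10 in all, crops included, and the job is handed in when it is done.

Besides the shell and the picture viewer there is one more tool, called after "Request:" as name(argument=value, ...), one argument or row to a line, values as JSON. arm_command: Moves the arm, as the interface text tells. Its arguments: {"type":"object","properties":{"deltas":{"type":"array","items":{"type":"array","items":{"type":"number"}}},"jaw":{"type":"number"},"newtons":{"type":"number"}},"required":["deltas"]}

```bash
mkdir -p pics; ls
python3 - <<'E'
from plant import manip, snapshot, camera_model, job, masks_of
import cv2,numpy as np
s=manip.state();print({k:np.round(v,3) for k,v in s.items()}, manip.pinch_z)
ims=[]
for n in("scene","top"):
    im=snapshot(n);cv2.imwrite(f'pics/{n}0.png',cv2.resize(im[...,::-1],(800,600)))
    c=camera_model(n);print(n,{k:np.round(v,3).tolist() for k,v in c.items()})
    for t in("pump","hub","rod","cock","lever_end"):
        try:
            for m in masks_of(n,t)[:2]: print(t,m['confidence'],m['box'],m['mask'].sum())
        except Exception as e: print(t,e)
c=camera_model("wrist");print({k:np.round(v,3).tolist() for k,v in c.items()})
E
```

```text
pics
{'time': np.float64(0.0), 'q': array([ 1.042,  0.629,  0.038,  1.518, -0.027,  0.996, -0.02 ]), 'joint_vel': array([ 0.002, -0.003, -0.001, -0.   , -0.001, -0.002,  0.001]), 'effort': array([ 1.0000e-03, -5.4973e+01,  1.1440e+00, -1.8663e+01, -5.2000e-02,
        2.4000e-02,  0.0000e+00]), 'tcp_pos': array([ 0.29 , -0.581,  0.173]), 'tcp_rot': array([ 0.973,  0.229, -0.   , -0.001]), 'force': array([0.269, 0.579, 0.529]), 'ft_torque': array([ 0.038, -0.03 ,  0.038]), 'finger_force': np.float64(0.0), 'gripper_width': np.float64(0.094)} -0.0188
scene {'camera_matrix': [[380.029, 0.0, 259.578], [0.0, 380.029, 190.12], [0.0, 0.0, 1.0]], 'dist': [0.043, 0.0, 0.0, 0.0, 0.0], 'R': [[-0.935, -0.354, -0.012], [-0.271, 0.737, -0.619], [0.227, -0.575, -0.786]], 't': [0.538, 0.25, 1.033]}
pump 0.71 [132.0, 132.9, 305.8, 294.5] 14542
hub 0.81 [132.8, 131.3, 305.6, 297.1] 14519
cock 0.65 [262.3, 133.4, 280.3, 159.9] 219
lever_end 0.66 [266.4, 134.5, 280.7, 160.8] 182
top {'camera_matrix': [[489.068, 0.0, 262.289], [0.0, 489.068, 174.461], [0.0, 0.0, 1.0]], 'dist': [-0.093, 0.0, 0.0, 0.0, 0.0], 'R': [[-0.015, -1.0, 0.017], [-0.995, 0.014, -0.095], [0.095, -0.018, -0.995]], 't': [-0.001, 0.561, 1.583]}
pump 0.68 [195.8, 73.6, 311.4, 205.7] 12182
hub 0.66 [194.0, 77.4, 311.9, 205.8] 12021
hub 0.51 [133.3, 172.1, 163.6, 201.8] 589
cock 0.49 [274.2, 162.0, 315.2, 166.3] 188
lever_end 0.34 [307.0, 127.9, 336.6, 156.6] 653
{'camera_matrix': [[330.174, 0.0, 253.267], [0.0, 330.174, 191.326], [0.0, 0.0, 1.0]], 'dist': [-0.085, 0.0, 0.0, 0.0, 0.0], 'T_tool_cam': [[-0.001, -0.966, -0.258, 0.075], [1.0, -0.001, -0.0, 0.002], [0.0, -0.258, 0.966, -0.211], [0.0, 0.0, 0.0, 1.0]]}
```

View pics/scene0.png

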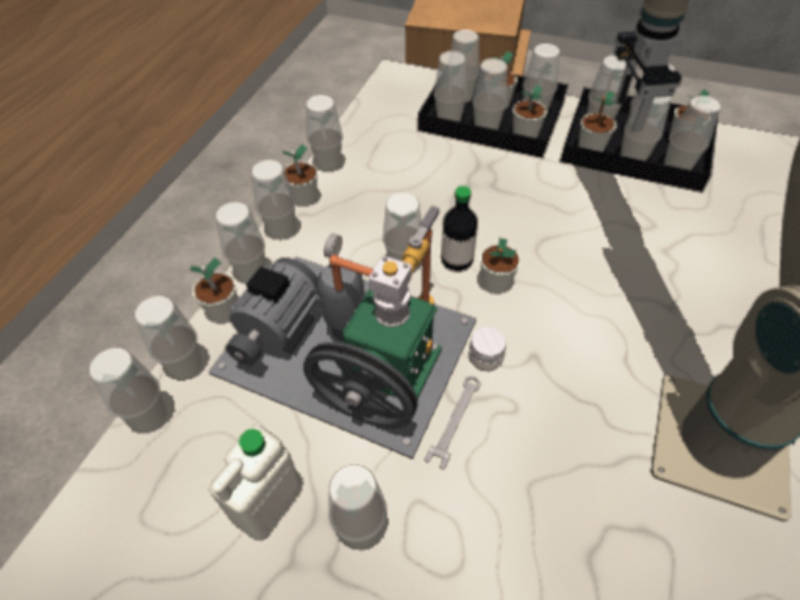

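View pics/top0.png

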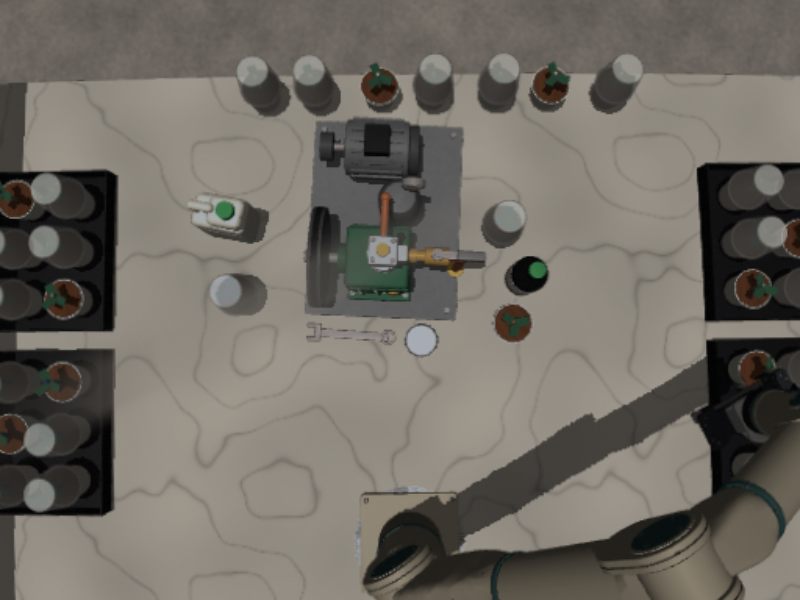

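The pictures show the pump near the middle, with the wheel on the +y side (top view 319,258) and the lever pointing to -y (top view 465,257). The plate corners in the top view are about (317,122), (463,128), (455,320) and (306,313). Next I'll fit the pump pose.

```bash
cat > h.py <<'E'
import numpy as np,cv2
from scipy.optimize import least_squares
from plant import manip, snapshot, camera_model, job, masks_of
def proj(c,X):
    return cv2.projectPoints(np.array(X,float).reshape(-1,3),cv2.Rodrigues(c['R'])[0],c['t'],c['camera_matrix'],c['dist'])[0][:,0]
def P(p,X):
    x,y,a=p;X=np.array(X,float);c,s=np.cos(a),np.sin(a)
    return np.c_[x+c*X[:,0]-s*X[:,1],y+s*X[:,0]+c*X[:,1],X[:,2]]
E
python3 - <<'E'
from h import *
C={n:camera_model(n) for n in("scene","top")}
k=1.5625
# (cam, model point or None-> plate corner (i,j)), px in 800x600
pl=[("top",(1,1),(317,122)),("top",(1,-1),(463,128)),("top",(-1,-1),(455,320)),("top",(-1,1),(306,313)),
    ("scene",(-1,1),(414,455)),("scene",(1,1),(214,372)),("scene",(-1,-1),(476,322))]
pt=[("top",(0,-.025,.285),(382,250)),("scene",(0,-.025,.285),(391,268)),
    ("scene",(0,.118,.115),(353,398)),("top",(0,.105,.215),(320,258))]
def res(v):
    p=v[:3];r=[]
    for n,(i,j),u in pl:
        r.append(proj(C[n],P(p,[(v[3]+i*.21,v[4]+j*.16,.01)]))[0]*k-u)
    for n,X,u in pt: r.append(proj(C[n],P(p,[X]))[0]*k-u)
    return np.ravel(r)
s=least_squares(res,[.55,0,0,.05,0],loss='soft_l1')
print(s.x.round(4));print(res(s.x).reshape(-1,2).round(1))
p=s.x[:3];np.save('p.npy',p)
X=dict(hub=(0,.105,.115),stem=(0,-.125,.238),lev=(0,-.213,.238),head=(0,-.025,.28),box=(-.06,.05,.16))
for q,v in X.items(): print(q,P(p,[v]).round(3),[ (proj(C[n],P(p,[v]))*k).round() for n in C])
im={n:cv2.imread(f'pics/{n}0.png') for n in C}
for n in C:
    a=np.linspace(0,2*np.pi,60)
    for y in(.092,.118):
        cv2.polylines(im[n],[(proj(C[n],P(p,np.c_[.1*np.cos(a),0*a+y,.115+.1*np.sin(a)]))*k).astype(int)],1,(0,0,255),1)
    for v in ((0,-.125,.245),(0,-.213,.245)): cv2.circle(im[n],tuple(int(t) for t in (proj(C[n],P(p,[v]))*k)[0]),3,(255,0,255),-1)
o=np.hstack([cv2.resize(im["scene"][180:480,180:530],None,fx=1.14,fy=1.14),cv2.resize(im["top"][100:400,270:570],(400,342))])
cv2.imwrite('pics/o.png',o[:, :800])
E
```

```text
[ 0.5782  0.0747 -0.0601  0.1019 -0.0271]
[[ -0.6  -1.6]
 [  0.3  -0.7]
 [  0.9   0.4]
 [ -1.    0.5]
 [  0.6   2. ]
 [ -4.5  -0.8]
 [  2.6  -4.4]
 [ -3.1   0.2]
 [  0.3  -1.2]
 [  4.2  -1.3]
 [-10.   -6.4]]
hub [[0.584 0.18  0.115]] [array([[361., 390.]]), array([[316., 258.]])]
stem [[ 0.571 -0.05   0.238]] [array([[417., 244.]]), array([[434., 256.]])]
lev [[ 0.565 -0.138  0.238]] [array([[437., 211.]]), array([[482., 258.]])]
head [[0.577 0.05  0.28 ]] [array([[391., 269.]]), array([[379., 251.]])]
box [[0.521 0.128 0.16 ]] [array([[408., 362.]]), array([[340., 287.]])]
```

View pics/o.png

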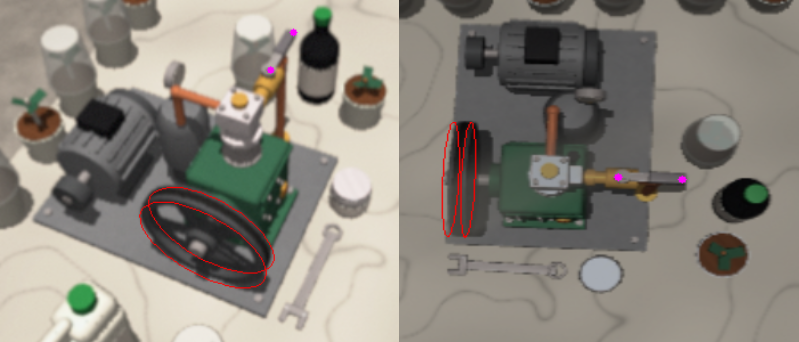

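The overlay fits to within about 5 mm: the wheel drawn at (205,235) left and (460,180) right is slightly off, and the lever points land on the lever. I'll move above the wheel and refine from there.

Request:
arm_command(
  deltas=[
    [0, 0, -40, 0],
    [0, 0, -80, 0],
    [0, 0, -120, 0],
    [10, -9, -150, 0.1],
    [40, -36, -160, 0.2],
    [70, -63, -160, 0.3],
    [100, -90, -160, 0.4],
    [129, -117, -160, 0.5],
    [156, -142, -160, 0.52],
    [183, -167, -160, 0.52],
  ],
  jaw=0.3,
)

```text
time: 1.43
tcp_pos: [0.3798, -0.3485, 0.3341]
tcp_rot: [1.0, -0.029, 0.0, 0.0]
force: [-0.2, -0.4, -0.0]
gripper_width: 0.0339
finger_force: 0.0
```

Request:
arm_command(
  deltas=[
    [12, -38, 0, 0],
    [24, -76, 0, 0],
    [37, -114, 0, 0],
    [49, -152, 0, 0],
    [61, -190, 0, 0],
    [73, -229, 0, 0],
    [86, -267, 0, 0],
    [98, -305, 0, 0],
    [110, -343, 0, 0],
    [122, -381, 0, 0],
  ],
)

```text
time: 2.27
tcp_pos: [0.5233, 0.0248, 0.3343]
tcp_rot: [1.0, -0.029, 0.0, -0.0]
force: [0.5, -0.2, -0.0]
gripper_width: 0.0327
finger_force: 0.0
```

Request:
arm_command(
  deltas=[
    [10, -38, 0, 0],
    [18, -76, 0, 0],
    [28, -114, 0, 0],
    [20, -140, 0, 0],
    [10, -158, 0, 0],
    [0, -158, 0, 0],
    [-10, -158, 0, 0],
    [-20, -158, 0, 0],
    [-20, -158, 0, 0],
    [-20, -158, 0, 0],
  ],
)

```text
time: 3.1
tcp_pos: [0.5121, 0.1802, 0.3346]
tcp_rot: [1.0, -0.03, 0.001, 0.0]
force: [1.0, 0.4, -0.2]
gripper_width: 0.0328
finger_force: 0.0
```

```bash
cat >> h.py <<'E'
from scipy.spatial.transform import Rotation as R_
def wcam(s=None):
    s=s or manip.state();c=camera_model("wrist");T=np.eye(4);T[:3,:3]=R_.from_quat(s['tcp_rot']).as_matrix();T[:3,3]=s['tcp_pos']
    M=np.linalg.inv(T@np.array(c['T_tool_cam']));return dict(R=M[:3,:3],t=M[:3,3],camera_matrix=np.array(c['camera_matrix']),dist=np.array(c['dist']))
def ray(c,u,z):
    n=cv2.undistortPoints(np.array([[u]],float),c['camera_matrix'],c['dist'])[0,0]
    d=c['R'].T@np.r_[n,1];o=-c['R'].T@c['t'];return o+d*(z-o[2])/d[2]
E
python3 - <<'E'
from h import *
s=manip.state();print(s['tcp_pos'].round(4),s['tcp_rot'].round(3))
c=wcam(s);im=snapshot("wrist")[...,::-1].copy();cv2.imwrite('pics/w1raw.png',im)
p=np.load('p.npy');k=1.5625;im=cv2.resize(im,(800,600));a=np.linspace(.3,np.pi-.3,40)
for y in(.092,.118):
    cv2.polylines(im,[(proj(c,P(p,np.c_[.1*np.cos(a),0*a+y,.115+.1*np.sin(a)]))*k).astype(int)],0,(0,0,255),1)
cv2.imwrite('pics/w1.png',im)
E
```

```text
[0.5121 0.1802 0.3346] [ 1.    -0.03   0.001  0.   ]
```

View pics/w1.png

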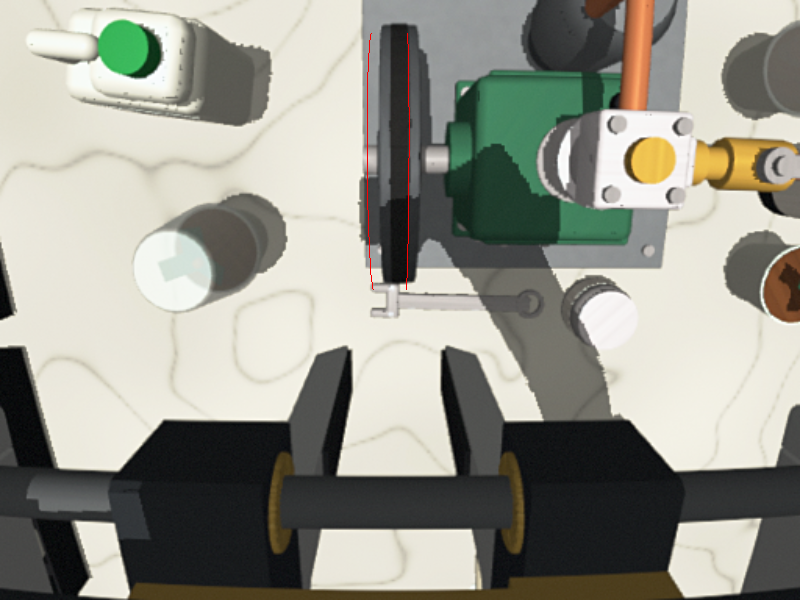

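Run:
```python
from h import *
c=wcam();k=1.5625
for n,u,z in [("cap",(652,160),.285),("stemnut",(782,165),.25),("rimL",(381,155),.215),("rimR",(419,155),.215),("rimfront",(399,285),.115),("rimback",(399,25),.115),("boxfl",(455,240),.16),("boxfr",(630,243),.16),("boxbl",(480,72),.16),("boxbr",(617,72),.16),("spanL",(385,300),.005)]:
    print(n,ray(c,np.array(u)/k,z).round(4))
im=cv2.imread('pics/w1raw.png')
cv2.imwrite('pics/z.png',cv2.resize(im[0:190,225:512],None,fx=2.75,fy=2.75,interpolation=cv2.INTER_CUBIC))
```

```text
cap [0.5833 0.0464 0.285 ]
stemnut [ 0.5775 -0.0521  0.25  ]
rimL [0.5934 0.1836 0.215 ]
rimR [0.592 0.16  0.215]
rimfront [0.4862 0.178  0.115 ]
rimback [0.6928 0.1659 0.115 ]
boxfl [0.5291 0.1336 0.16  ]
boxfr [ 0.5194 -0.0009  0.16  ]
boxbl [0.6476 0.1117 0.16  ]
boxbr [0.6439 0.013  0.16  ]
spanL [0.4444 0.195  0.005 ]
```

View pics/z.png

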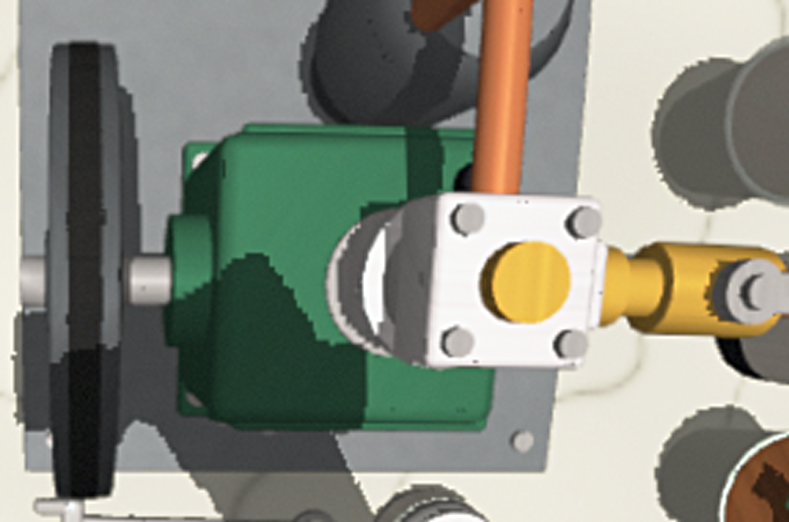

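The wrist view shows the rim's top face between columns 380 and 419 (800 px scale), the head cap at (652,160) and the stem nut at (782,165). That puts the hub at about (0.590, 0.173), the stem at (0.578, -0.053) and the yaw at -0.058. I'll grip the rim 50° on the robot's side of the top.

Request:
arm_command(
  deltas=[
    [8, 3, 0, 0],
    [8, 3, 30, 0],
    [8, 3, 60, 0],
    [8, 3, 90, 0],
    [8, 3, 120, 0],
    [8, 3, 140, 0],
    [8, 3, 160, 0],
    [8, 3, 175, 0],
    [8, 3, 180, 0],
    [8, 3, 180, 0],
  ],
  jaw=0.0,
)

```text
time: 3.98
tcp_pos: [0.5199, 0.1772, 0.1525]
tcp_rot: [1.0, -0.029, -0.001, 0.001]
force: [-0.8, 0.9, 0.0]
gripper_width: 0.0472
finger_force: 0.0
```

Request:
arm_command(
  deltas=[
    [0, 0, 0, 0],
    [0, 0, 0, 0],
    [0, 0, 0, 0],
    [0, 0, 0, 0],
    [0, 0, 0, 0],
    [0, 0, 0, 0],
    [0, 0, 0, 0],
    [0, 0, 0, 0],
    [0, 0, 0, 0],
    [0, 0, 0, 0],
  ],
  jaw=1.0,
  newtons=55,
)

```text
time: 4.82
tcp_pos: [0.5207, 0.1776, 0.1548]
tcp_rot: [1.0, -0.029, 0.001, 0.0]
force: [-0.5, -3.1, 5.6]
gripper_width: 0.024
finger_force: 55.0
```

```bash
cat >> h.py <<'E'
hub=np.array([.590,.173]);yaw=-.058
def ang(s):
    d=s['tcp_pos'][:2]-hub;x=d@[np.cos(yaw),np.sin(yaw)];y=d@[-np.sin(yaw),np.cos(yaw)];z=s['tcp_pos'][2]+.0188-.115
    th=np.arctan2(x,z);f=s['force'];fx=f[0]*np.cos(yaw)+f[1]*np.sin(yaw)
    return dict(th=np.degrees(th).round(1),r=np.hypot(x,z).round(4),y=y.round(4),Ft=round(-(fx*np.cos(th)-f[2]*np.sin(th)),2),Fr=round(fx*np.sin(th)+f[2]*np.cos(th),2),F=f.round(1))
def pts(th0,th1,n,r=.092):
    t=np.radians(np.linspace(th0,th1,n+1)[1:]);a=np.radians(th0)
    return np.round(np.c_[r*(np.sin(t)-np.sin(a)),-r*(np.cos(t)-np.cos(a))]*1000,1).tolist()
E
python3 - <<'E'
from h import *
s=manip.state();a=ang(s);print(a,s['gripper_width'],s['finger_force'])
cv2.imwrite('pics/w2.png',snapshot("wrist")[...,::-1])
for t in (-50,-40,-20,0,20,40): print(t,pts(t,t+20,10,float(a['r'])))
E
```

```text
{'th': np.float64(-49.8), 'r': np.float64(0.0909), 'y': np.float64(0.0006), 'Ft': np.float64(-4.02), 'Fr': np.float64(3.88), 'F': array([-0.5, -3.1,  5.6])} 0.0239853043852645 54.99731981100922
-50 [[2.1, -2.4], [4.2, -4.7], [6.5, -7.0], [8.8, -9.1], [11.2, -11.2], [13.7, -13.2], [16.2, -15.1], [18.8, -16.9], [21.5, -18.7], [24.2, -20.3]]
-40 [[2.5, -2.0], [5.0, -3.9], [7.6, -5.7], [10.3, -7.5], [13.0, -9.1], [15.8, -10.6], [18.6, -12.1], [21.5, -13.4], [24.4, -14.6], [27.3, -15.8]]
-20 [[3.0, -1.0], [6.0, -2.0], [9.1, -2.8], [12.2, -3.5], [15.3, -4.1], [18.4, -4.6], [21.6, -5.0], [24.7, -5.3], [27.9, -5.4], [31.1, -5.5]]
0 [[3.2, 0.1], [6.3, 0.2], [9.5, 0.5], [12.7, 0.9], [15.8, 1.4], [18.9, 2.0], [22.0, 2.7], [25.1, 3.5], [28.1, 4.4], [31.1, 5.5]]
20 [[3.0, 1.1], [5.9, 2.4], [8.8, 3.7], [11.6, 5.2], [14.4, 6.7], [17.1, 8.3], [19.7, 10.1], [22.3, 11.9], [24.9, 13.8], [27.3, 15.8]]
40 [[2.4, 2.1], [4.7, 4.2], [7.0, 6.5], [9.1, 8.8], [11.2, 11.2], [13.2, 13.7], [15.1, 16.2], [16.9, 18.8], [18.7, 21.5], [20.3, 24.2]]
```

View pics/w2.png

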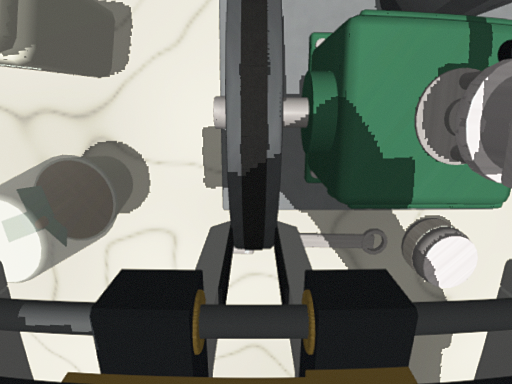

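The fingers straddle the rim, gripping at a width of 24 mm. Now I'll turn the wheel.

Request:
arm_command(
  deltas=[
    [2.1, 0, -2.4, 0],
    [4.2, 0, -4.7, 0],
    [6.5, 0, -7.0, 0],
    [8.8, 0, -9.1, 0],
    [11.2, 0, -11.2, 0],
    [13.7, 0, -13.2, 0],
    [16.2, 0, -15.1, 0],
    [18.8, 0, -16.9, 0],
    [21.5, 0, -18.7, 0],
    [24.2, 0, -20.3, 0],
  ],
)

```text
time: 5.7
tcp_pos: [0.5435, 0.1762, 0.1706]
tcp_rot: [1.0, -0.029, -0.002, 0.001]
force: [6.8, 0.8, -31.4]
gripper_width: 0.0238
finger_force: 55.0
```

```bash
python3 -c "
from h import *
s=manip.state();print(ang(s),s['gripper_width']);print(pts(-30,-10,10))"
```

```text
{'th': np.float64(-32.1), 'r': np.float64(0.0879), 'y': np.float64(0.0005), 'Ft': np.float64(10.93), 'Fr': np.float64(-30.18), 'F': array([  6.8,   0.8, -31.4])} 0.023770792376549537
[[2.8, -1.6], [5.7, -3.0], [8.6, -4.4], [11.5, -5.6], [14.5, -6.8], [17.6, -7.8], [20.6, -8.8], [23.7, -9.6], [26.9, -10.3], [30.0, -10.9]]
```

Request:
arm_command(
  deltas=[
    [2.6, 0, 1.0, 0],
    [5.3, 0, 1.5, 0],
    [8.0, 0, 1.2, 0],
    [10.8, 0, 0.3, 0],
    [13.6, 0, -0.7, 0],
    [16.4, 0, -1.6, 0],
    [19.3, 0, -2.4, 0],
    [22.2, 0, -3.0, 0],
    [25.1, 0, -3.6, 0],
    [28.0, 0, -4.1, 0],
  ],
)

```text
time: 6.53
tcp_pos: [0.5653, 0.1748, 0.1768]
tcp_rot: [1.0, -0.028, -0.007, 0.001]
force: [-9.7, -2.3, -6.3]
gripper_width: 0.0243
finger_force: 55.0
```

```bash
sed -i 's/hub=np.array(\[.590/hub=np.array([.583/' h.py; python3 -c "
from h import *
s=manip.state();print(ang(s),s['gripper_width'])"
```

```text
{'th': np.float64(-12.5), 'r': np.float64(0.0826), 'y': np.float64(0.0008), 'Ft': np.float64(10.73), 'Fr': np.float64(-4.13), 'F': array([-9.7, -2.3, -6.3])} 0.024255126098100686
```

Request:
arm_command(
  deltas=[
    [3.1, 0, 0.3, 0],
    [6.2, 0, 0.4, 0],
    [9.3, 0, 0.4, 0],
    [12.4, 0, 0.4, 0],
    [15.5, 0, 0.5, 0],
    [18.6, 0, 0.7, 0],
    [21.7, 0, 0.9, 0],
    [24.8, 0, 1.2, 0],
    [27.9, 0, 1.5, 0],
    [31.0, 0, 2.0, 0],
  ],
)

```text
time: 7.37
tcp_pos: [0.5958, 0.173, 0.1778]
tcp_rot: [1.0, -0.028, -0.006, 0.001]
force: [-16.3, -4.6, 11.6]
gripper_width: 0.0248
finger_force: 55.0
```

```bash
sed -i 's/hub=np.array(\[.583/hub=np.array([.579/;s/0188-.115/0188-.106/' h.py; python3 -c "
from h import *
s=manip.state();print(ang(s),s['gripper_width'],s['tcp_pos'],s['ft_torque'])"
```

```text
{'th': np.float64(10.5), 'r': np.float64(0.0922), 'y': np.float64(0.001), 'Ft': np.float64(17.89), 'Fr': np.float64(8.45), 'F': array([-16.3,  -4.6,  11.6])} 0.024835461357773248 [0.5957681  0.17300302 0.17784585] [-0.88232809  4.35949125 -0.05333073]
```

Request:
arm_command(
  deltas=[
    [1.6, 0, -0.3, 0],
    [3.2, 0, -0.2, 0],
    [4.8, 0, 0.2, 0],
    [6.4, 0, 0.6, 0],
    [7.9, 0, 1.0, 0],
    [9.4, 0, 1.4, 0],
    [10.9, 0, 1.9, 0],
    [12.4, 0, 2.3, 0],
    [13.9, 0, 2.8, 0],
    [15.4, 0, 3.3, 0],
  ],
)

```text
time: 8.2
tcp_pos: [0.6123, 0.172, 0.1754]
tcp_rot: [1.0, -0.028, -0.005, 0.001]
force: [-14.5, -5.2, 14.6]
gripper_width: 0.0249
finger_force: 55.1
```

```bash
python3 -c "
from h import *
s=manip.state();print(ang(s),s['gripper_width'],s['tcp_pos'],s['ft_torque'])"
```

```text
{'th': np.float64(20.7), 'r': np.float64(0.0942), 'y': np.float64(0.001), 'Ft': np.float64(18.42), 'Fr': np.float64(8.63), 'F': array([-14.5,  -5.2,  14.6])} 0.02485256050900272 [0.61227951 0.17204524 0.17536768] [-0.95891349  4.18740039  0.03294554]
```

```bash
python3 -c "
from h import *
p=np.array([(.5207,.1736),(.5435,.1894),(.5653,.1956),(.5958,.1966),(.6123,.1942)])
for q in (p,p[1:],p[2:]):
  s=least_squares(lambda v:np.hypot(*(q-v[:2]).T)-v[2],[.585,.11,.09]);print(s.x,s.fun*1e3,np.degrees(np.arctan2(*(q-s.x[:2]).T)))
  s=least_squares(lambda v:np.hypot(*(q-v[:2]).T)-.092,[.585,.11]);print(s.x,s.fun*1e3,np.degrees(np.arctan2(*(q-s.x[:2]).T)))
"
```

```text
[0.58469241 0.0998684  0.09790274] [-0.27396286  0.65040678 -0.22671743 -0.53549018  0.38576374] [-40.95504732 -24.70659011 -11.45148513   6.55052215  16.31292141]
[0.58339135 0.10604655] [ 0.16112427  0.40733909 -0.63744557 -0.60032201  0.77251846] [-42.86211437 -25.57487467 -11.42102702   7.80271716  18.15615957]
[0.58549935 0.07963761 0.11757559] [-0.05228953  0.13289688 -0.16050558  0.07989823] [-20.93879299  -9.88114471   5.03294093  13.16694531]
[0.58370497 0.10602791] [ 0.55995336 -0.55656294 -0.6238916   0.69300482] [-25.74500877 -11.61133064   7.60629789  17.96836155]
[0.58489147 0.06368512 0.13336177] [5.17385579e-08 1.42330037e-08 9.42803335e-08] [-8.44759227  4.69183724 11.85994896]
[0.58581487 0.10570631] [ 0.2048563  -0.55949545  0.37204916] [-12.85545933   6.26909241  16.661829  ]
```

Request:
arm_command(
  deltas=[
    [1.5, 0, 0.0, 0],
    [3.0, 0, 0.2, 0],
    [4.5, 0, 0.7, 0],
    [6.0, 0, 1.3, 0],
    [7.5, 0, 1.9, 0],
    [9.0, 0, 2.5, 0],
    [10.5, 0, 3.1, 0],
    [12.0, 0, 3.8, 0],
    [13.4, 0, 4.5, 0],
    [14.8, 0, 5.2, 0],
  ],
)

```text
time: 9.03
tcp_pos: [0.6285, 0.1711, 0.1707]
tcp_rot: [1.0, -0.029, -0.004, 0.001]
force: [-12.1, -4.5, 13.3]
gripper_width: 0.0247
finger_force: 55.0
```

```bash
sed -i 's/hub=np.array(\[.579/hub=np.array([.5845/' h.py; python3 -c "
from h import *
s=manip.state();print(ang(s),s['gripper_width'],s['tcp_pos'],s['ft_torque'])"
```

```text
{'th': np.float64(27.8), 'r': np.float64(0.0944), 'y': np.float64(0.0007), 'Ft': np.float64(16.62), 'Fr': np.float64(6.26), 'F': array([-12.1,  -4.5,  13.3])} 0.02470851395605981 [0.6284969  0.17111592 0.17074989] [-1.0452709   3.67340735 -0.0999264 ]
```

Request:
arm_command(
  deltas=[
    [1.4, 0, 0.2, 0],
    [2.8, 0, 0.7, 0],
    [4.2, 0, 1.4, 0],
    [5.6, 0, 2.2, 0],
    [7.0, 0, 3.1, 0],
    [8.3, 0, 4.0, 0],
    [9.6, 0, 4.9, 0],
    [10.9, 0, 5.8, 0],
    [12.2, 0, 6.8, 0],
    [13.5, 0, 7.9, 0],
  ],
)

```text
time: 9.87
tcp_pos: [0.6443, 0.1702, 0.1635]
tcp_rot: [1.0, -0.029, -0.002, 0.001]
force: [-8.9, -5.7, 13.7]
gripper_width: 0.0245
finger_force: 55.0
```

```bash
python3 -c "
from h import *
s=manip.state();print(ang(s),s['gripper_width'],s['tcp_pos'],s['ft_torque'])"
```

```text
{'th': np.float64(38.1), 'r': np.float64(0.097), 'y': np.float64(0.0007), 'Ft': np.float64(15.15), 'Fr': np.float64(5.51), 'F': array([-8.9, -5.7, 13.7])} 0.024489951376986445 [0.64434435 0.17019851 0.16352731] [-1.12567852  2.73263873  0.08335903]
```

```bash
python3 -c "
from h import *
p=np.array([(.5207,.1736),(.5435,.1894),(.5653,.1956),(.5958,.1966),(.6123,.1942),(.6285,.1895),(.6443,.1823)])
for q in (p,p[1:],p[2:]):
  s=least_squares(lambda v:np.hypot(*(q-v[:2]).T)-v[2],[.585,.11,.09]);print(s.x,s.fun*1e3,np.degrees(np.arctan2(*(q-s.x[:2]).T)))
  s=least_squares(lambda v:np.hypot(*(q-v[:2]).T)-.092,[.585,.11]);print(s.x,s.fun*1e3,np.degrees(np.arctan2(*(q-s.x[:2]).T)))
"
```

```text
[0.58767551 0.08869418 0.10886352] [-0.72140311  1.10528602  0.35881469 -0.6522722  -0.52218666 -0.10482656
  0.53658783] [-38.2671234  -23.6850874  -11.82142127   4.3058155   13.13735393
  22.04703755  31.17078915]
[0.58660677 0.10718082] [ 1.56927969  0.83419296 -1.04984909 -2.1094821  -1.26698692  0.36606494
  2.71747335] [-44.77813373 -27.66761599 -13.54851813   5.86998205  16.44972907
  26.9720944   37.525077  ]
[0.58594037 0.07507097 0.12205724] [-0.10514365  0.22633829 -0.12890532 -0.04676045  0.03013083  0.02434032] [-20.36555871  -9.71753585   4.63823678  12.47678142  20.4016939
  28.55733562]
[0.5880648  0.10679351] [ 1.860815   -0.32215181 -1.86100631 -1.29587252  0.06176375  2.14683935] [-28.34610853 -14.37770394   4.92284429  15.49710194  26.05401022
  36.67775122]
[0.58509782 0.07126644 0.1258751 ] [ 0.02481283 -0.08544089  0.03208511  0.07300233 -0.04445934] [-9.04733773  4.88062448 12.47710541 20.15760588 28.06617178]
[0.5907769  0.10584299] [ 1.30269552 -1.10409339 -1.05933604 -0.23112296  1.32950076] [-15.84622568   3.16789699  13.69019342  24.27183771  34.99362487]
```

```bash
cat >> h.py <<'E'
C=camera_model("scene")
def polar(im,o=np.zeros(2)):
    k=im.shape[1]/512
    pp=(.5782,.0747,-.06);a=np.radians(np.arange(0,360,.5));r=np.linspace(.03,.078,25)
    A,Rr=np.meshgrid(a,r,indexing='ij')
    X=np.c_[(Rr*np.sin(A)).ravel(),np.full(A.size,.113),(.115+Rr*np.cos(A)).ravel()]
    u=proj(C,P(pp,X))+o
    off=np.array([353,398])/1.5625-proj(C,P(pp,[(0,.118,.115)]))[0]
    m=((u+off+.5)*k-.5).astype(np.float32).reshape(*A.shape,2)
    return cv2.cvtColor(cv2.remap(im,m,None,cv2.INTER_LINEAR),cv2.COLOR_BGR2GRAY).astype(float)
def rot(a,b):
    # rotation of b w.r.t. a ; spokes dark/bright vs background differ: use abs gradient along angle
    g=lambda q:np.abs(np.gradient(cv2.GaussianBlur(q,(1,9),0),axis=0)).mean(1)
    ga,gb=g(a),g(b);ga-=ga.mean();gb-=gb.mean()
    return ga,gb,np.array([(np.roll(ga,s)*gb).sum() for s in range(720)])/np.linalg.norm(ga)/np.linalg.norm(gb)
E
python3 - <<'E'
from h import *
im=snapshot("scene")[...,::-1].copy();cv2.imwrite('pics/s2.png',im)
A=polar(cv2.imread('pics/scene0.png'));B=polar(im)
ga,gb,c=rot(A,B);i=np.argsort(-c)[:300];print([(x/2,round(c[x],2)) for x in i if all(c[x]>=c[(x+d)%720] for d in range(-10,11))])
f=lambda q:cv2.resize(q.T.astype(np.uint8),(720,130))
z=lambda q:cv2.resize(q[190:300,180:290],(355,355),interpolation=cv2.INTER_CUBIC)
a0=cv2.resize(cv2.imread('pics/scene0.png'),(512,384))
o=np.vstack([np.hstack([z(a0),z(im)])]);o=cv2.copyMakeBorder(o,0,0,0,10,0)
cv2.imwrite('pics/pol.png',np.vstack([o[:,:720],cv2.cvtColor(np.vstack([f(A),f(B)])[:240],cv2.COLOR_GRAY2BGR)]))
E
```

```text
[(np.float64(133.0), np.float64(0.38)), (np.float64(260.5), np.float64(0.38)), (np.float64(359.0), np.float64(0.37)), (np.float64(288.0), np.float64(0.27)), (np.float64(349.5), np.float64(0.24)), (np.float64(225.5), np.float64(0.24)), (np.float64(100.0), np.float64(0.07))]
```

View pics/pol.png

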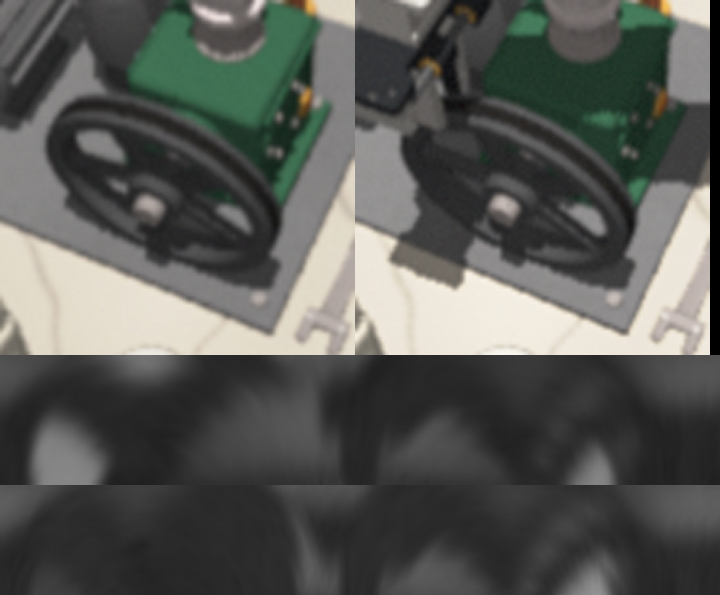

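The spoke pattern matches the start picture again, so the wheel has turned about 71° (one 72° spoke step). The pull is past its peak, which puts the top 10 to 15° ahead. I'll continue in small steps.

Request:
arm_command(
  deltas=[
    [1.1, 0, 0.4, 0],
    [2.2, 0, 1.0, 0],
    [3.3, 0, 1.7, 0],
    [4.3, 0, 2.4, 0],
    [5.3, 0, 3.1, 0],
    [6.3, 0, 3.9, 0],
    [7.3, 0, 4.7, 0],
    [8.2, 0, 5.5, 0],
    [9.1, 0, 6.3, 0],
    [10.0, 0, 7.1, 0],
  ],
)

```text
time: 10.75
tcp_pos: [0.6555, 0.1695, 0.1563]
tcp_rot: [1.0, -0.029, -0.001, 0.001]
force: [-7.1, -4.9, 9.5]
gripper_width: 0.0244
finger_force: 55.0
```

```bash
cat > st.py <<'E'
from h import *
s=manip.state();print(ang(s),s['tcp_pos'].round(4),s['ft_torque'].round(2))
im=snapshot("scene")[...,::-1].copy()
r=polar(cv2.imread('pics/s2.png'));b=polar(im)
_,_,c=rot(r,b);w=np.r_[c[-60:],c[:61]];j=w.argmax();print('rot vs s2',(j-60)/2,w[j].round(2))
E
python3 st.py
```

```text
{'th': np.float64(45.8), 'r': np.float64(0.0991), 'y': np.float64(0.0006), 'Ft': np.float64(11.51), 'Fr': np.float64(1.75), 'F': array([-7.1, -4.9,  9.5])} [0.6555 0.1695 0.1563] [-1.05  2.2  -0.02]
rot vs s2 0.0 0.59
```

Request:
arm_command(
  deltas=[
    [0.6, 0, 0.4, 0],
    [1.2, 0, 1.0, 0],
    [1.8, 0, 1.6, 0],
    [2.4, 0, 2.2, 0],
    [3.0, 0, 2.8, 0],
    [3.6, 0, 3.4, 0],
    [4.2, 0, 4.0, 0],
    [4.8, 0, 4.6, 0],
    [4.8, 0, 4.6, 0],
    [4.8, 0, 4.6, 0],
  ],
)

```text
time: 11.63
tcp_pos: [0.6613, 0.1692, 0.1516]
tcp_rot: [1.0, -0.029, 0.0, 0.001]
force: [-5.9, -4.5, 9.7]
gripper_width: 0.0238
finger_force: 55.0
```

```bash
python3 st.py
```

```text
{'th': np.float64(50.0), 'r': np.float64(0.1003), 'y': np.float64(0.0006), 'Ft': np.float64(11.04), 'Fr': np.float64(1.86), 'F': array([-5.9, -4.5,  9.7])} [0.6613 0.1692 0.1516] [-1.02  1.63  0.02]
rot vs s2 12.0 0.49
```

Request:
arm_command(
  deltas=[
    [0.4, 0, 0.4, 0],
    [0.8, 0, 0.8, 0],
    [1.2, 0, 1.2, 0],
    [1.6, 0, 1.6, 0],
    [2.0, 0, 2.0, 0],
    [2.4, 0, 2.4, 0],
    [2.7, 0, 2.7, 0],
    [3.0, 0, 3.0, 0],
    [3.3, 0, 3.3, 0],
    [3.6, 0, 3.6, 0],
  ],
)

```text
time: 12.52
tcp_pos: [0.665, 0.169, 0.148]
tcp_rot: [1.0, -0.029, 0.0, 0.001]
force: [-4.1, -4.1, 7.9]
gripper_width: 0.0243
finger_force: 55.6
```

```bash
python3 st.py
```

```text
{'th': np.float64(53.0), 'r': np.float64(0.101), 'y': np.float64(0.0007), 'Ft': np.float64(8.6), 'Fr': np.float64(1.69), 'F': array([-4.1, -4.1,  7.9])} [0.665 0.169 0.148] [-0.99  1.53  0.1 ]
rot vs s2 12.0 0.48
```

The pull has died to well under half its peak, so the wheel is just over the top. I'll let go.

Request:
arm_command(
  deltas=[
    [0, 0, 0, 0],
    [0, 0, 0, 0],
    [0, 0, 0, 0],
    [0, 0, 0, 0],
    [0, 0, 0, 0],
    [0, 0, 0, 0],
    [0, 0, 0, 0],
    [0, 0, 0, 0],
    [0, 0, 0, 0],
    [0, 0, 0, 0],
  ],
  jaw=0.0,
)

```text
time: 13.4
tcp_pos: [0.665, 0.17, 0.1445]
tcp_rot: [1.0, -0.029, -0.0, -0.0]
force: [-0.3, -0.2, 0.5]
gripper_width: 0.047
finger_force: 0.0
```

```bash
python3 st.py
python3 - <<'E'
from h import *
im=snapshot("wrist")[...,::-1].copy();cv2.imwrite('pics/w3.png',im)
E
```

```text
{'th': np.float64(54.5), 'r': np.float64(0.0988), 'y': np.float64(0.0017), 'Ft': np.float64(0.52), 'Fr': np.float64(0.07), 'F': array([-0.3, -0.2,  0.5])} [0.665  0.17   0.1445] [ 0.07  0.02 -0.02]
rot vs s2 12.0 0.5
```

View pics/w3.png

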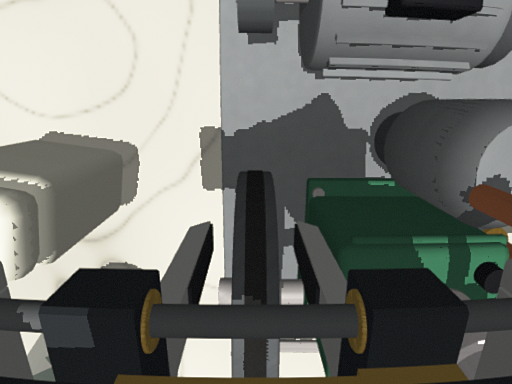

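The fingers are clear of the rim on both sides at (255,250), and the wheel stayed put. Now up and over to the lever.

Request:
arm_command(
  deltas=[
    [0, 0, -35, 0],
    [0, 0, -75, 0],
    [0, 0, -115, 0],
    [0, 0, -155, 0],
    [0, 0, -188, 0],
    [-10, 25, -188, 0],
    [-22, 57, -188, 0],
    [-36, 93, -188, 0],
    [-50, 129, -188, 0],
    [-64, 165, -188, 0],
  ],
)

```text
time: 14.33
tcp_pos: [0.5906, 0.0075, 0.3327]
tcp_rot: [1.0, -0.028, 0.0, 0.0]
force: [1.3, 0.0, 0.3]
gripper_width: 0.0468
finger_force: 0.0
```

Request:
arm_command(
  deltas=[
    [-14, 36, 0, 0],
    [-28, 72, 0, 0],
    [-42, 108, 0, 0],
    [-46, 112, 0, 0],
    [-46, 112, 0, 0],
    [-46, 112, 0, 0],
    [-46, 112, 0, 0],
    [-46, 112, 0, 0],
    [-46, 112, 0, 0],
    [-46, 112, 0, 0],
  ],
  jaw=1.0,
  newtons=10,
)

```text
time: 15.17
tcp_pos: [0.5397, -0.0991, 0.3324]
tcp_rot: [1.0, -0.028, -0.0, -0.0]
force: [0.7, -0.3, -0.2]
gripper_width: 0.0007
finger_force: 0.0
```

Run:
```python
from h import *
s=manip.state();c=wcam(s);im=snapshot("wrist")[...,::-1].copy();print(s['tcp_pos'].round(4),s['gripper_width'])
for t in("cock","lever_end"):
    for m in masks_of("wrist",t)[:2]:
        print(t,m['confidence'],m['box'])
        cn=max(cv2.findContours(m['mask'].astype(np.uint8),0,2)[0],key=cv2.contourArea);b=cv2.boxPoints(cv2.minAreaRect(cn));print([ray(c,q,.245).round(4) for q in b])
p=(.579,.0695,-.058)
L=P(p,[(0,-.125,.245),(0,-.161,.245),(0,-.213,.245)])
for q in proj(c,L): cv2.circle(im,tuple(q.astype(int)),2,(255,0,255),-1)
cv2.imwrite('pics/w4.png',cv2.resize(im,(800,600)))
sc=snapshot("scene")[...,::-1].copy();cv2.imwrite('pics/s3.png',sc)
A=polar(cv2.imread('pics/scene0.png'));B=polar(sc);_,_,cc=rot(A,B);print(cc[[0,10,20,24,28,32,36,40,60]].round(2),cc[:144].argmax()/2)
```

```text
[ 0.5397 -0.0991  0.3324] 0.0006714143028787608
cock 0.81 [193.2, 139.4, 302.6, 161.4]
[array([ 0.5689, -0.0463,  0.245 ]), array([ 0.5889, -0.0485,  0.245 ]), array([ 0.5823, -0.1466,  0.245 ]), array([ 0.5621, -0.146 ,  0.245 ])]
lever_end 0.7 [196.1, 138.1, 302.3, 159.3]
[array([ 0.5887, -0.0493,  0.245 ]), array([ 0.5833, -0.1455,  0.245 ]), array([ 0.5614, -0.1451,  0.245 ]), array([ 0.5669, -0.0472,  0.245 ])]
[ 0.82  0.75  0.29  0.15  0.03 -0.03 -0.06 -0.09  0.  ] 2.0
```

View pics/w4.png

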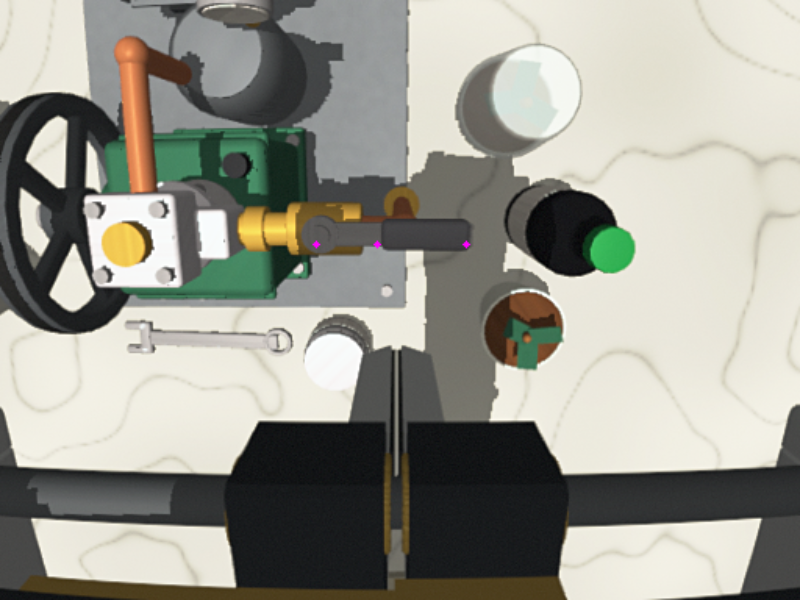

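Run:
```python
from h import *
a=np.arange(0,360,1.);r=np.linspace(.035,.076,20);A,Rr=np.meshgrid(np.radians(a),r,indexing='ij')
def prof(im,c,pp,yo,hubpx=None):
    X=np.c_[(Rr*np.sin(A)).ravel(),np.full(A.size,yo),(.115+Rr*np.cos(A)).ravel()]
    u=proj(c,P(pp,X))
    if hubpx is not None: u=u+(np.array(hubpx)-proj(c,P(pp,[(0,yo,.115)]))[0])
    g=cv2.cvtColor(im,cv2.COLOR_BGR2GRAY).astype(np.float32)
    v=cv2.remap(g,u.astype(np.float32).reshape(*A.shape,2),None,cv2.INTER_LINEAR,borderMode=cv2.BORDER_REPLICATE)
    return v
pw=(.5807,.0687,-.058);ps=(.5782,.0747,-.06)
s0=cv2.resize(cv2.imread('pics/scene0.png'),(512,384),interpolation=cv2.INTER_AREA);s3=cv2.imread('pics/s3.png')
h=np.array([353,398])/1.5625+[-0.3,-1.5]
for nm,im in(("s0",s0),("s3",s3)):
    v=prof(im,C,ps,.105,h);q=np.median(v,1);print(nm,q[::6].astype(int))
    f=v.mean(1).reshape(5,72).mean(0);print(' fold',f[::6].astype(int),f.argmin())
c=wcam();w4=cv2.resize(cv2.imread('pics/w4.png'),(512,384),interpolation=cv2.INTER_AREA)
v=prof(w4,c,pw,.105);q=np.median(v,1);print('w4',q[::6].astype(int));f=v.mean(1).reshape(5,72).mean(0);print(f[::6].astype(int),f.argmin())
d=cv2.absdiff(s0,s3)[190:300,180:290]
z=lambda q:cv2.resize(q,(400,400),interpolation=cv2.INTER_CUBIC)
B=lambda q:np.clip(q[200:290,190:280].astype(float)*2,0,255).astype(np.uint8)
W=np.clip(w4[50:220,0:100].astype(float)*1.8,0,255).astype(np.uint8)
top=np.hstack([z(B(s0)),z(B(s3))])
cv2.imwrite('pics/cmp.png',top)
```

```text
s0 [40 37 53 68 81 75 62 54 49 41 38 37 36 36 39 43 46 54 57 61 66 70 70 70
 73 77 79 68 58 46 38 37 39 45 43 46 55 61 63 57 46 43 41 42 44 47 48 50
 50 53 50 45 47 43 40 46 47 49 46 45]
 fold [54 55 57 59 57 55 53 52 52 52 53 53] 47
s3 [ 41  39  46  85 119 110  99  80  58  45  39  40  39  38  39  43  46  50
  53  55  61  65  71  73  75  79  82  67  54  45  39  38  37  47  43  50
  57  62  66  65  55  44  43  43  49  55  50  47  47  47  50  46  46  44
  40  45  48  48  44  44]
 fold [54 54 56 59 60 57 56 55 54 53 53 54] 60
w4 [166 149 148 147 171  32  31  28  56 226 234 234 234 234 232 197  44  45
  38  28  52 213 234 218 143 142 111 143 225 221 246 248 234 203 201 201
 200 237 243 218 194 180  41  84 232 235 235 235 235 235 235 200  28  29
  37  41  65 110 157 207]
[195 197 189 164 128  88  77  87 138 187 203 203] 38
```

View pics/cmp.png

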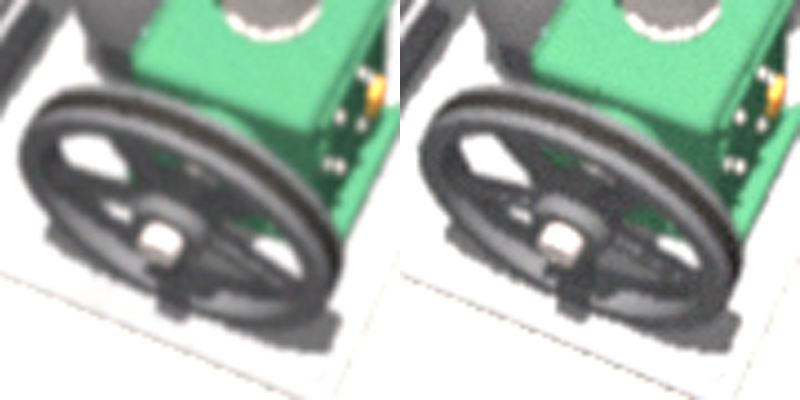

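The lever is clear in the wrist picture: the boss is at (320,235), the grip runs from 385 to 472, and the stem is at about (0.578, -0.057). In the last comparison the spokes had moved on a little beyond one full spacing, and the wheel is standing still. I'll lower the shut fingers on the far side of the lever.

Request:
arm_command(
  deltas=[
    [20, 9, 0, 0],
    [40, 18, 0, 0],
    [63, 26, 0, 0],
    [63, 26, 25, 0],
    [63, 26, 50, 0],
    [63, 26, 70, 0],
    [63, 26, 85, 0],
    [63, 26, 96, 0],
    [63, 26, 101, 0],
    [63, 26, 101, 0],
  ],
)

```text
time: 16.2
tcp_pos: [0.6, -0.1296, 0.2304]
tcp_rot: [1.0, -0.029, -0.001, -0.0]
force: [-0.2, -0.0, 0.0]
gripper_width: 0.0006
finger_force: 0.0
```

Run:
```python
from h import *
s=manip.state();print(s['tcp_pos'].round(4),s['q'].round(2),s['force'].round(1))
S=np.array([.578,-.057])
R=R_.from_quat(s['tcp_rot']).as_matrix();tx,ty=R[:2,0],R[:2,1];a0=np.arctan2(tx[1],tx[0])
p0=s['tcp_pos'][:2]
def tgt(phi,g): # lever angle phi, gap offset g
    b=yaw-phi;x=np.array([np.cos(b),np.sin(b)]);y=np.array([-x[1],x[0]]);d=S-.070*y+g*x-p0
    return [round(float(d@tx)*1000,1),round(float(d@ty)*1000,1),round(phi,3)]
for ph in np.arange(0,1.61,.1): print(ph.round(2),tgt(ph,.017))
print(tgt(1.5,.017),tgt(1.57,.017))
```

```text
[ 0.6    -0.1296  0.2304] [ 0.22  0.52 -0.09  1.55  0.05  1.08 -1.51] [-0.2 -0.   0. ]
0.0 [-9.1, -1.2, np.float64(0.0)]
0.1 [-16.2, 0.1, np.float64(0.1)]
0.2 [-23.4, 0.7, np.float64(0.2)]
0.3 [-30.6, 0.6, np.float64(0.3)]
0.4 [-37.7, -0.2, np.float64(0.4)]
0.5 [-44.8, -1.7, np.float64(0.5)]
0.6 [-51.6, -3.9, np.float64(0.6)]
0.7 [-58.2, -6.8, np.float64(0.7)]
0.8 [-64.5, -10.3, np.float64(0.8)]
0.9 [-70.4, -14.5, np.float64(0.9)]
1.0 [-75.8, -19.2, np.float64(1.0)]
1.1 [-80.8, -24.4, np.float64(1.1)]
1.2 [-85.2, -30.1, np.float64(1.2)]
1.3 [-89.0, -36.2, np.float64(1.3)]
1.4 [-92.2, -42.7, np.float64(1.4)]
1.5 [-94.7, -49.4, np.float64(1.5)]
1.6 [-96.6, -56.4, np.float64(1.6)]
[-94.7, -49.4, 1.5] [-96.1, -54.3, 1.57]
```

```bash
cat > lv.py <<'E'
from h import *
import sys
S=np.array([.578,-.057])
def go(a,b,n=10,r=.068,ex=0):
    s=manip.state();R=R_.from_quat(s['tcp_rot']).as_matrix();tx,ty=R[:2,0],R[:2,1];p0=s['tcp_pos'][:2]
    print(s['tcp_pos'].round(4),s['force'].round(1));o=[]
    for ph in np.linspace(a,b,n):
        g=.009+.008*abs(np.cos(ph))+.013*np.sin(ph)-ex;t=yaw-ph;x=np.array([np.cos(t),np.sin(t)]);y=np.array([-x[1],x[0]]);d=S-r*y+g*x-p0
        o.append([round(float(d@tx)*1000,1),round(float(d@ty)*1000,1),0,0])
    print(o)
go(*map(float,sys.argv[1:3]))
E
python3 lv.py 0 .72; python3 lv.py .72 1.44
```

```text
[ 0.6    -0.1296  0.2304] [-0.2 -0.   0. ]
[[-9.1, -3.2, 0, 0], [-13.6, -2.0, 0, 0], [-18.2, -1.1, 0, 0], [-23.0, -0.5, 0, 0], [-27.9, -0.2, 0, 0], [-32.9, -0.3, 0, 0], [-37.9, -0.8, 0, 0], [-43.0, -1.6, 0, 0], [-48.1, -2.9, 0, 0], [-53.2, -4.6, 0, 0]]
[ 0.6    -0.1296  0.2304] [-0.2 -0.   0. ]
[[-53.2, -4.6, 0, 0], [-58.3, -6.8, 0, 0], [-63.2, -9.4, 0, 0], [-67.9, -12.4, 0, 0], [-72.5, -16.0, 0, 0], [-76.8, -19.9, 0, 0], [-80.8, -24.3, 0, 0], [-84.4, -29.1, 0, 0], [-87.7, -34.2, 0, 0], [-90.5, -39.7, 0, 0]]
```

Request:
arm_command(
  deltas=[
    [-5, -2, 0, 0],
    [-9.5, -2, 0, 0],
    [-14, -1.5, 0, 0],
    [-19, -1, 0, 0],
    [-24, -0.5, 0, 0],
    [-29, -0.3, 0, 0],
    [-35, -0.5, 0, 0],
    [-41, -1.3, 0, 0],
    [-47, -2.6, 0, 0],
    [-53, -4.6, 0, 0],
  ],
)

```text
time: 17.03
tcp_pos: [0.5474, -0.1221, 0.2316]
tcp_rot: [1.0, -0.029, -0.0, 0.0]
force: [0.5, 0.5, -0.4]
gripper_width: 0.0004
finger_force: 0.0
```

```bash
python3 lv.py .78 1.4
```

```text
[ 0.5474 -0.1221  0.2316] [ 0.5  0.5 -0.4]
[[-4.1, -1.7, 0, 0], [-8.3, -3.8, 0, 0], [-12.5, -6.3, 0, 0], [-16.5, -9.1, 0, 0], [-20.4, -12.2, 0, 0], [-24.1, -15.6, 0, 0], [-27.5, -19.4, 0, 0], [-30.7, -23.5, 0, 0], [-33.6, -27.8, 0, 0], [-36.2, -32.4, 0, 0]]
```

Run:
```python
from h import *
c=wcam();snapshot("wrist");snapshot("top")
for cam,cc in(("wrist",c),("top",camera_model("top"))):
    for m in masks_of(cam,"cock")[:1]:
        cn=max(cv2.findContours(m['mask'].astype(np.uint8),0,2)[0],key=cv2.contourArea);print(cam,m['confidence'],m['box'],[ray(cc,q,.245).round(3) for q in cv2.boxPoints(cv2.minAreaRect(cn))])
```

```text
wrist 0.93 [130.3, 166.5, 288.8, 202.5] [array([ 0.568, -0.045,  0.245]), array([ 0.591, -0.049,  0.245]), array([ 0.585, -0.147,  0.245]), array([ 0.562, -0.146,  0.245])]
```

Run:
```python
from h import *
s=manip.state();cw=wcam(s);iw=snapshot("wrist");isc=snapshot("scene");it=snapshot("top")
cv2.imwrite('pics/lw.png',iw[...,::-1]);cv2.imwrite('pics/ls.png',isc[...,::-1]);cv2.imwrite('pics/lt.png',it[...,::-1])
print(s['tcp_pos'])
cams=dict(wrist=cw,scene=C,top=camera_model("top"));M={}
for n in cams:
    for t in("cock","lever_end"):
        for m in masks_of(n,t)[:1]:
            cn=max(cv2.findContours(m['mask'].astype(np.uint8),0,2)[0],key=cv2.contourArea);b=cv2.minAreaRect(cn);print(n,t,m['confidence'],np.round(m['box']),np.round(b[0]),np.round(b[1]),round(b[2]),m['mask'].sum())
for nm,X in dict(stem=(.578,-.057,.238),end=(.572,-.1455,.238),endlow=(.572,-.1455,.21),tip=s['tcp_pos']).items():
    print(nm,{n:proj(cams[n],[X])[0].round() for n in cams})
```

```text
[ 0.54819105 -0.12203978  0.23175396]
wrist lever_end 0.75 [130. 171. 289. 205.] [210. 186.] [ 35. 159.] 90 4307
scene cock 0.69 [263. 136. 281. 160.] [271. 146.] [ 8. 28.] 27 180
scene lever_end 0.7 [211. 297. 250. 352.] [228. 324.] [54. 37.] 90 1586
stem {'wrist': array([148., 184.]), 'scene': array([265., 154.]), 'top': array([280., 161.])}
end {'wrist': array([286., 186.]), 'scene': array([278., 133.]), 'top': array([311., 163.])}
endlow {'wrist': array([282., 176.]), 'scene': array([278., 140.]), 'top': array([310., 164.])}
tip {'wrist': array([252., 219.]), 'scene': array([284., 142.]), 'top': array([303., 171.])}
```

Run:
```python
from h import *
im=cv2.imread('pics/lw.png');g=cv2.cvtColor(im,cv2.COLOR_BGR2HSV)
for y in range(120,300,5):
    l=''
    for x in range(90,340,3):
        h,s,v=g[y,x]
        l+=('Y' if 10<h<35 and s>150 else 'O' if (h<=10 or h>172) and s>110 else 'G' if 45<h<95 and s>80 else '#' if v<60 else '+' if v<110 else '-' if v<170 else ' ')
    print(y,l)
```

```text
120 ###G#GGGGGGGGGGGGGGGGGGGG#++---------------++++++---    +----------------++---------
125 ####GGGGGGGGGGGGGGGGGGGGGG+++-+++---+++++++++++++-++-+------------------++----------
130 #GGGGGGGGGGGGGGGGGGGGGGGGG++++++++++++++++++++++++++------------------+++----------+
135 GGGGGGGGGGGGGGGGGGGGGGGGGG+++++++++++++++++++++YYYYYYY--------------+++---------+#++
140 GGGGGGGGGGGGGGGGGGGGGGGGGG++++++++++++++++++++YYYYO+YYY-----------+++----------##+++
145 +GGGGGGGGGGGGGGGGGGGGGGGGG+++-+++----+++++++++YYOYYOYYY----------++-----------#+++++
150 +#GGGGGGGGGGGGGGGGGGGGGGGG+++-------------++++YOYOYOYY-----------+-----------+#+++++
155 ++GGGGGGGGGG+YYYYYYYYYYYYYYY++YYY+--------++++OYOYOOY------------+-----------#++++++
160 YYYYYYY+GGGYYYYYYYYYYYYYYYYYYYYYYYY-------++++OOYOOO-------------+-----------#+++++#
165 YYYYYYYYYYYYYYYYYYYYYYYYYYYYYYYYYYY-------+++OOOOYO++---+--------++----------++++++#
170 YYYYYYYYYYYYYYYYYY+++++YYYYYYYYYYYYYYOOOYOYYOYOYOYY-      -------++-----------+++++G
175 YYYYYYYYYYYYYYY-+++++++++++++++++++++++####+####+##+##++#########++-------------+++#
180 YYYYYYYYYYYYYY  ++++++++++++
[... 1403 characters left out ...]
                                 ++-  -+++++++++#+++++++++--------++YOYYYOGGG
265                                          -   ++++++++++#+++++++++----------YOOYYYGGG
270                          +####+++++++++++#+++########++#+##########################G
275                         -############################++#+###########################
280                         #########G####################+#+###########################
285                        ######################G########+#+###########################
290                       ################################+#+###########################
295                      ################################Y+#Y###########################
```

Run:
```python
from h import *
im=cv2.imread('pics/ls.png');g=cv2.cvtColor(im,cv2.COLOR_BGR2HSV)
im3=cv2.cvtColor(cv2.imread('pics/s3.png'),cv2.COLOR_BGR2HSV)
def cl(p):
    h,s,v=p
    return ('Y' if 10<h<35 and s>150 else 'O' if (h<=10 or h>172) and s>110 else 'G' if 45<h<95 and s>80 else '#' if v<50 else '+' if v<100 else '-' if v<170 else ' ')
for y in range(100,178,2):
    print(y,''.join(cl(g[y,x]) for x in range(240,312)),'|',''.join(cl(im3[y,x]) for x in range(240,312)))
```

```text
100                               ++#++++++++++-------+##########-           |                                          --++++++++-                    
102                             -+++++++++++++++++++++##########-            |                                          --++++++++-                    
104                       -++++++#+++++++#+++#++++++###########-             |                                          --++++++++-                    
106                      -+#++++++++++++++++++++++####++++###+-              |                                          --++++++++-                    
108                    -++#+++++++++++++++++++++++###++++++#+-               |                                          --+++++++-                     
110                    -+####+++++++++++++++++++++++++++++++-                |                                             ------                      
112                    -+###########+#++++++++++++++#++----                  |                                                                         
114                    --++++++#####
[... 4127 characters left out ...]
-++++#+-     -+OO |           Y            YYYYY-++OOOO+- ----+####++++-----++++#+-     -++O
170       YYYYYYY      --   YY-++++OOOO+-------++###############+-      -+++ |       YYYYYYY      --   YY++---OOOO+-------++##G############+-      -+++
172       YYYYYYYY        -------+OOOOO++--------+++##########+-       --+-+ |       YYYYYYYY        --------+OOOO++--------+++#########+--       --+-+
174       -YYYYYY-       --------+OOOOO+++----------+++++++++----     --++-- |      --YYYYYY-       ----   --OOOOO+++----------++++++++-         --+++-
176 -        --         ---- ----+OOOOO++++-----------------------------+++- | -       ---         -+--   --+OOOOO++++---------------------     ---++--
```

Run:
```python
from h import *
s=manip.state();c=wcam(s);T=camera_model("top")
for z in(.22,.2318,.245,.26): print(z,'scene tip',ray(C,(288,133),z).round(3),'lever end',ray(C,(280,134.5),z).round(3),'stem~',ray(C,(266,154),z).round(3))
print('wrist lever end',[ray(c,(288,188),z).round(3) for z in(.22,.245,.26)],'tip',[ray(c,(255,222),z).round(3) for z in(.22,.232,.245,.26)])
g=cv2.cvtColor(cv2.imread('pics/lt.png'),cv2.COLOR_BGR2HSV)
def cl(p):
    h,sa,v=p
    return ('Y' if 10<h<35 and sa>120 else 'O' if (h<=10 or h>172) and sa>110 else 'G' if 45<h<95 and sa>80 else '#' if v<50 else '+' if v<100 else '-' if v<140 else ' ')
for y in range(140,190,2): print(y,''.join(cl(g[y,x]) for x in range(260,340)))
```

```text
0.22 scene tip [ 0.551 -0.172  0.22 ] lever end [ 0.571 -0.158  0.22 ] stem~ [ 0.582 -0.073  0.22 ]
0.2318 scene tip [ 0.548 -0.16   0.232] lever end [ 0.567 -0.146  0.232] stem~ [ 0.578 -0.063  0.232]
0.245 scene tip [ 0.544 -0.146  0.245] lever end [ 0.563 -0.133  0.245] stem~ [ 0.574 -0.051  0.245]
0.26 scene tip [ 0.54  -0.131  0.26 ] lever end [ 0.558 -0.118  0.26 ] stem~ [ 0.569 -0.037  0.26 ]
wrist lever end [array([ 0.566, -0.148,  0.22 ]), array([ 0.572, -0.146,  0.245]), array([ 0.576, -0.145,  0.26 ])] tip [array([ 0.542, -0.124,  0.22 ]), array([ 0.546, -0.124,  0.232]), array([ 0.551, -0.124,  0.245]), array([ 0.557, -0.125,  0.26 ])]
140 +++++++++++++++++++++++++++++++++------ -+++-+---+---+-----------------------+++
142 ++++++++++++++++++++++++++++++++-----   -+++----++---+------------------------++
144 +++++++++++++++++++++++++++++++++--   -+###++---++---+-----------------------+++
146 +++++++++++++++++++++++++++++++++--    -+#+++---++---+------------------------++
148 +++++++++++++++++++++++++++++++++-     -+#+-+---++----  ----------------------++
150 +++++++++++++++
[... 980 characters left out ...]
----------------++++
174 G###+++++++++++##+++##############+    +#++--+++++++------------------------++++
176 GG##+++++++++++###########++++##+++++--+#+-+++++++++------------------------++++
178 GG###++++++++++++++++############+++++++#+++++++++++------------------------++++
180 GG###++++++++++++++++############++++++##+++++++++++------------------------++++
182 GG###++++++++++++++++++#####+++++     -##+++++++++++------------------------++++
184 GG##+++++++++++++++++++++++++++++     -++++++++++++-------------------------++++
186 GG##+++++++++++++++++++++++++++++       -++++++++++-------------------------++++
188 -+++++++++++++++++++++++++++++++-       -++++++++++-------------------------++++
```

Run:
```python
from h import *
a=cv2.imread('pics/ls.png').astype(int);b=cv2.imread('pics/s3.png').astype(int)
d=np.abs(a-b).max(2)
for y in range(112,165,2): print(y,''.join(' ' if v<14 else '.' if v<30 else 'x' if v<60 else '#' for v in d[y,235:330]))
s=manip.state()
for dz in(0,.05,.1,.15): print(dz,proj(C,[s['tcp_pos']+[0,0,dz]]).round())
```

```text
112                         #################################x##x                                  
114                         ################################.                                      
116                          ##############################x                                       
118                          ##############################.                                       
120                          x#############################.                                       
122                           .xxx#########################.                                       
124                                  .xxx##################.                                       
126                                         .xx###########x.                                       
128                                             x#########x                                        
130                                             x#########.                                        
132                                             x#########.                                        

[... 971 characters left out ...]
                            
154                            .xx..                                                               
156                            .x###x.                                                             
158                          x###x..                               ..                              
160                         .xx#######x.                            .                   xx.        
162                               .x###x.       .xx.                        ...     ....x.    .... 
164                                  xxx      .####x                       .##x#xx.       .....xx. 
0 [[284. 142.]]
0.05 [[284. 128.]]
0.1 [[285. 114.]]
0.15 [[286.  98.]]
```

The fingertips passed above the lever. The scene, wrist and rim evidence all agree that the real tips sit about 20–25 mm above the nominal TCP. I'll go back over the lever and come down lower, further out and clear of the pipe elbow.

Request:
arm_command(
  deltas=[
    [0, 0, -20, 0],
    [20, 5, -20, 0],
    [40, 10, -20, 0],
    [54, 12, -20, 0],
    [54, 12, -5, 0],
    [54, 12, 6, 0],
    [54, 12, 12, 0],
    [54, 12, 17, 0],
    [54, 12, 21, 0],
    [54, 12, 24, 0],
  ],
)

```text
time: 18.52
tcp_pos: [0.6011, -0.1372, 0.2074]
tcp_rot: [1.0, -0.029, -0.0, 0.0]
force: [0.7, -0.3, -0.7]
gripper_width: 0.0005
finger_force: 0.0
```

```bash
sed -i 's/r=.068/r=.078/' lv.py; python3 lv.py 0 .5;  python3 - <<'E'
from h import *
snapshot("wrist");snapshot("scene");c=wcam()
for cam,cc in(("wrist",c),("scene",C)):
    for m in masks_of(cam,"cock")[:1]: print(cam,m['box'],m['confidence'])
E
```

```text
[ 0.6011 -0.1372  0.2074] [ 0.7 -0.3 -0.7]
[[-10.7, -0.7, 0, 0], [-14.3, 0.1, 0, 0], [-18.0, 0.8, 0, 0], [-21.8, 1.3, 0, 0], [-25.7, 1.7, 0, 0], [-29.6, 1.8, 0, 0], [-33.5, 1.8, 0, 0], [-37.5, 1.5, 0, 0], [-41.5, 1.0, 0, 0], [-45.5, 0.4, 0, 0]]
wrist [105.1, 263.4, 221.0, 298.9] 0.87
scene [260.3, 134.3, 280.1, 159.5] 0.68
```

Request:
arm_command(
  deltas=[
    [-3, 0, 0, 0],
    [-6, 0, 0, 0],
    [-9, 0, 0, 0],
    [-11, 0, 0, 0],
    [-13, 0, 0, 0],
    [-15, 0.3, 0, 0],
    [-17, 0.6, 0, 0],
    [-19, 0.9, 0, 0],
    [-21, 1.2, 0, 0],
    [-23, 1.4, 0, 0],
  ],
)

```text
time: 19.55
tcp_pos: [0.5786, -0.1367, 0.2078]
tcp_rot: [1.0, -0.028, 0.0, -0.0]
force: [2.2, 1.2, -0.3]
gripper_width: 0.0007
finger_force: 1.3
```

```bash
python3 lv.py .25 .8
```

```text
[ 0.5786 -0.1367  0.2078] [ 2.2  1.2 -0.3]
[[-5.2, 1.0, 0, 0], [-9.5, 1.0, 0, 0], [-13.8, 0.8, 0, 0], [-18.2, 0.4, 0, 0], [-22.7, -0.3, 0, 0], [-27.1, -1.3, 0, 0], [-31.5, -2.6, 0, 0], [-35.9, -4.1, 0, 0], [-40.2, -5.9, 0, 0], [-44.5, -8.1, 0, 0]]
```

Contact: about 2.5 N, as the drag predicts. I'll follow the arc.

Request:
arm_command(
  deltas=[
    [-5, 1, 0, 0],
    [-9.5, 1, 0, 0],
    [-14, 0.8, 0, 0],
    [-18, 0.4, 0, 0],
    [-22.5, -0.3, 0, 0],
    [-27, -1.3, 0, 0],
    [-31.5, -2.6, 0, 0],
    [-36, -4, 0, 0],
    [-40, -6, 0, 0],
    [-44.5, -8, 0, 0],
  ],
)

```text
time: 20.38
tcp_pos: [0.5341, -0.1268, 0.2077]
tcp_rot: [1.0, -0.029, 0.0, 0.0]
force: [3.7, 0.0, 2.0]
gripper_width: 0.0004
finger_force: 1.5
```

```bash
python3 lv.py .84 1.36
```

```text
[ 0.5341 -0.1268  0.2077] [3.7 0.  2. ]
[[-2.3, -2.3, 0, 0], [-6.2, -4.8, 0, 0], [-9.9, -7.5, 0, 0], [-13.6, -10.4, 0, 0], [-17.1, -13.6, 0, 0], [-20.4, -17.1, 0, 0], [-23.5, -20.7, 0, 0], [-26.4, -24.7, 0, 0], [-29.1, -28.8, 0, 0], [-31.6, -33.1, 0, 0]]
```

Request:
arm_command(
  deltas=[
    [-3, -2.3, 0, 0],
    [-6.2, -4.8, 0, 0],
    [-10, -7.5, 0, 0],
    [-13.6, -10.4, 0, 0],
    [-17, -13.6, 0, 0],
    [-20.4, -17, 0, 0],
    [-23.5, -20.7, 0, 0],
    [-26.4, -24.7, 0, 0],
    [-29, -28.8, 0, 0],
    [-31.5, -33, 0, 0],
  ],
)

```text
time: 21.22
tcp_pos: [0.5044, -0.0919, 0.2076]
tcp_rot: [1.0, -0.029, -0.0, 0.0]
force: [3.1, -1.8, 2.3]
gripper_width: 0.0003
finger_force: 1.6
```

```bash
python3 lv.py 1.38 1.6;  python3 - <<'E'
from h import *
c=wcam();snapshot("wrist")
for m in masks_of("wrist","cock")[:1]:
    b=cv2.minAreaRect(max(cv2.findContours(m['mask'].astype(np.uint8),0,2)[0],key=cv2.contourArea));print(m['confidence'],np.round(m['box']),b,[ray(c,q,.245).round(3) for q in cv2.boxPoints(b)])
E
```

```text
[ 0.5044 -0.0919  0.2076] [ 3.1 -1.8  2.3]
[[-0.7, -1.5, 0, 0], [-1.6, -3.4, 0, 0], [-2.5, -5.3, 0, 0], [-3.3, -7.3, 0, 0], [-4.1, -9.3, 0, 0], [-4.8, -11.3, 0, 0], [-5.5, -13.3, 0, 0], [-6.1, -15.4, 0, 0], [-6.6, -17.4, 0, 0], [-7.1, -19.2, 0, 0]]
0.69 [158.  94. 234. 265.] ((202.15933227539062, 176.97048950195312), (175.64691162109375, 42.36454391479492), 69.20097351074219) [array([ 0.584, -0.045,  0.245]), array([ 0.59 , -0.066,  0.245]), array([ 0.498, -0.092,  0.245]), array([ 0.49 , -0.069,  0.245])]
```

Request:
arm_command(
  deltas=[
    [-0.9, -2, 0, 0],
    [-1.8, -4, 0, 0],
    [-2.6, -6, 0, 0],
    [-3.4, -8, 0, 0],
    [-4, -10, 0, 0],
    [-4.6, -12, 0, 0],
    [-5, -13.5, 0, 0],
    [-5.3, -15, 0, 0],
    [-5.6, -16.5, 0, 0],
    [-5.9, -18, 0, 0],
  ],
)

```text
time: 22.15
tcp_pos: [0.4994, -0.0737, 0.2075]
tcp_rot: [1.0, -0.029, -0.0, 0.0]
force: [0.5, -1.8, 2.7]
gripper_width: 0.0003
finger_force: 1.6
```

```bash
cat > lm.py <<'E'
from h import *
s=manip.state();print(s['tcp_pos'].round(4),s['force'].round(1))
c=wcam(s);snapshot("wrist")
for t in("cock","lever_end"):
  for m in masks_of("wrist",t)[:1]:
    b=cv2.minAreaRect(max(cv2.findContours(m['mask'].astype(np.uint8),0,2)[0],key=cv2.contourArea));q=np.array([ray(c,x,.245)[:2] for x in cv2.boxPoints(b)])
    e=sorted([(np.linalg.norm(q[i]-q[i-1]),i) for i in range(4)])[-1][1];d=q[e]-q[e-1];d=-d if d[0]>0 else d
    phi=np.pi/2-(np.arctan2(d[1],d[0])-np.arctan2(-np.sin(yaw),-np.cos(yaw))+np.pi)%(2*np.pi)+np.pi
    print(t,m['confidence'],q.round(3).tolist(),'phi',phi)
E
python3 lm.py
```

```text
[ 0.4994 -0.0737  0.2075] [ 0.5 -1.8  2.7]
```

Request:
arm_command(
  deltas=[
    [-0.2, -0.7, 0, 0],
    [-0.3, -1.4, 0, 0],
    [-0.5, -2.1, 0, 0],
    [-0.6, -2.8, 0, 0],
    [-0.8, -3.5, 0, 0],
    [-0.9, -4.2, 0, 0],
    [-1, -4.7, 0, 0],
    [-1, -5.2, 0, 0],
    [-1, -5.6, 0, 0],
    [-1, -6, 0, 0],
  ],
)

```text
time: 23.13
tcp_pos: [0.499, -0.0689, 0.2075]
tcp_rot: [1.0, -0.029, -0.0, 0.001]
force: [0.2, -5.5, 1.2]
gripper_width: 0.0002
finger_force: 2.6
```

```bash
python3 lm.py
```

```text
[ 0.499  -0.0689  0.2075] [ 0.2 -5.5  1.2]
cock 0.78 [[0.588, -0.048], [0.587, -0.069], [0.489, -0.062], [0.491, -0.038]] phi 1.612107426305759
lever_end 0.98 [[0.588, -0.047], [0.587, -0.069], [0.489, -0.063], [0.491, -0.037]] phi 1.6128623186155866
```

Request:
arm_command(
  deltas=[
    [0, -0.3, 0, 0],
    [0, -0.6, 0, 0],
    [0, -0.9, 0, 0],
    [0, -1.2, 0, 0],
    [0, -1.5, 0, 0],
    [0, -1.5, 0, 0],
    [0, -1.5, 0, 0],
    [0, -1.5, 0, 0],
    [0, -1.5, 0, 0],
    [0, -1.5, 0, 0],
  ],
)

```text
time: 24.12
tcp_pos: [0.4989, -0.0688, 0.2075]
tcp_rot: [1.0, -0.029, -0.0, 0.002]
force: [1.1, -7.9, 1.7]
gripper_width: 0.0005
finger_force: 3.3
```

The lever is against its stop: no further motion, with the force rising. I'll back off and lift.

Request:
arm_command(
  deltas=[
    [0, 4, 0, 0],
    [0, 12, 0, 0],
    [0, 22, 0, 0],
    [-10, 30, 0, 0],
    [-20, 35, -10, 0],
    [-25, 35, -35, 0],
    [-25, 35, -65, 0],
    [-25, 35, -95, 0],
    [-25, 35, -120, 0],
    [-25, 35, -120, 0],
  ],
)

```text
time: 24.95
tcp_pos: [0.4744, -0.1004, 0.3323]
tcp_rot: [1.0, -0.029, 0.004, 0.0]
force: [1.6, -0.2, 1.1]
gripper_width: 0.0007
finger_force: 0.0
```

```bash
python3 lm.py
python3 - <<'E'
from h import *
sc=snapshot("scene")[...,::-1].copy();B=polar(sc)
_,_,c=rot(polar(cv2.imread('pics/s3.png')),B);w=np.r_[c[-80:],c[:81]];print('wheel vs s3',(w.argmax()-80)/2,w.max())
E
```

```text
[ 0.4744 -0.1004  0.3323] [ 1.6 -0.2  1.1]
cock 0.76 [[0.588, -0.048], [0.586, -0.07], [0.488, -0.062], [0.489, -0.039]] phi 1.604622795051918
lever_end 0.56 [[0.588, -0.049], [0.587, -0.071], [0.488, -0.062], [0.489, -0.039]] phi 1.6153992300832356
wheel vs s3 0.0 0.9918938229313564
```

The cock is shut, the wheel hasn't moved and the arm is clear, so I'm handing in.

```bash
python3 -c "
from plant import job
print(job.finish_job())"
```

```text
the job is handed in; nothing more can be done
None
```

I handed the job in at about 25 s with the wheel standing still and the cock lever against its stop. Nothing measured the plunger height: I judged the wheel just over the top from the pull at the rim, and the hand-in returned no verdict.

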